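# Lean the rinsed grossing board on the drying easel

## Robot

A 6-joint arm with a two-finger parallel gripper is mounted at the origin on a cart in front of the work surface, level with it; the furniture and walls round the work are solid. World frame = base frame: x ahead of the robot, y to its left, z up, the work surface at z = 0. Lengths are in m, angles in degrees, forces in N, time in s.
With the tool pointing down it reaches from about 0.3 to 0.75 m from the base axis. Payload 8.5 kg.
Tool frame: the origin (TCP) lies on the centre line of the jaws, within the pads' length; the fingertips stand 19 mm ahead of it and the grasp point (between the pads) is the TCP (env.tcp_to_tips is the z of the fingertips in the tool frame, in m); z points along the fingers, y is the line along which they close (so a half turn about z gives the same grasp; the last joint's range is limited). The gripper opens to 85 mm and grips with 20 to 120 N. Pads are 22 mm wide; open, the fingers measure 114 mm over their backs; the gripper's body (76 mm by 85 mm) begins 54 mm behind the grasp point. The pads swing forward as they close: fully open they stand 13 mm farther back than shut.
Start: joints at [63.524, 21.807, 74.336, -0, 83.858, -12.336], TCP at [0.134, 0.533, 0.25] pointing down, gripper open.
Joint ranges: [-178.18, 178.18], [-50.72, 133.34], [12.68, 142.11], [-81.47, 261.47], [9.98, 163.14], [-165.26, 165.26]. Speed limits (degrees/s): [136.94, 136.94, 180, 180, 180, 180].

## Interface

Orientations are given as a 3x3 rotation matrix whose columns are the frame's x, y, z axes.
In Python, from rig import env gives the robot as it stands.
- The arm moves only by the tool servo_tool, never from a script. Its argument "steps" is a list of rows, each an object of numbers: "tx", "ty", "tz": the shift along the world's x, y, z in cm; "yaw": the turn about the world's z in degrees; "claw": the finger opening in cm, from 0 to 8.54. In form: [{"tx": .., "ty": .., "tz": .., "yaw": .., "claw": ..}, ...]. A call has 1 to 20 rows; each row shifts and turns the commanded pose from where the row before left it; what a row does not reach is not made up. A row lasts 1/10 s, in which the tool goes at most 50 mm and 8.59 degrees, less where a joint would pass 70% of its speed; a pose out of reach is approached as far as the arm can. A call with a gripper value outside its range is refused whole. The fingers move at their own pace and stop on an object; "newtons" is the grip in N (left out, the last holds). Time passes only in rows, so rows that do not move let the fingers close. It gives the time, the measured TCP pose, the force, the opening and the grip force at its end, in the units of the state.
- env.observe(): the state, without advancing time (a new reading comes with each control period).
- env.get_image(name): name is "scene" or "top"; returns (picture, depth): 480x640x3 uint8, red, green, blue; 480x640 float32, m along the optical axis (not along the pixel's ray), 0 where there is no reading.
- env.camera_model(name): a dict with "fovy" (degrees; the focal length in pixels is half the picture's height over the tangent of half this angle, whatever the lens; pixels are square), "cx", "cy" (the principal point, pixels), "dist_coeffs" ([k1, k2, p1, p2, k3] as OpenCV has them; the pictures are not rectified), "T" (4x4, takes a point from camera to world coordinates). Camera axes: x right, y down, z forward; pixel columns grow to the right and rows downward; lengths in m; the calibration is good to about 2 mm. A picture is of the moment at which its call begins. camera_model takes no time and is no camera call.
- env.close_job(): hands the job in; it is judged then, once.
The state is a dict: "time_s": time; "q": joint angles; "qvel": joint speeds; "joint_efforts": joint torques, N m; "position": TCP position; "tool_rot": TCP orientation; "ft_force": force on the tool from outside, world axes, zero at the start; "wrist_torque": the same for the moment, N m; "grip_width": finger opening in m; "gripper_force": force on a finger pad.
Only numpy, scipy, OpenCV 4.12 (cv2) and the standard library are available. Lean on these libraries where they do the work, as an engineer would, in place of code of your own. Each camera call takes 0.05 s, during which the arm holds its last target. There are 200 camera calls.

## Task

Take the rinsed blue board out of the white drip tray and stand it on the grey easel to dry: lower edge on the black ledge behind its lip, back lying flat against both leaning arms, in the middle from side to side. The ledge's height is not known, so feel for it: set the board down gently while still holding it, neither ramming it nor letting it drop, then let go so that it stays without sliding. Leave the other things on the bench where they are.

Things in the scene. Friction and masses are not known exactly. Their poses are not given: they have to be found in the camera images.
- board_center (a point): Centre of the blue plastic grossing board with a thin white border line, loose, 0.12 to 0.24 kg: 140 mm wide (y), 130 mm high (z, up its face to the upper edge), 10 mm thick (x, from front face to back face). It starts on edge in the tray, leaning back 24 degrees from vertical; its upper 50 mm are free on both faces. Nothing clips it: draw it out upwards along its z.
- tray: White drip tray, 150 (x) by 180 (y) by 20 mm high, fixed to the bench. Origin at the centre of its underside, z up. On it a wire rest: the board's lower edge stands in two low notches and its back leans, towards the tray's +x, on two wires 46 mm either side of the middle that reach about 80 mm up the board.
- easel: Grey easel, fixed, foot 160 (x) by 120 (y) mm, about 145 mm high, leaning towards its own +x. Origin at the centre of its foot, z up. A black ledge 150 mm wide is clamped firmly square to its two leaning arms; its lip, 8 mm high, is 16 mm in front of the arm faces. Between lies a soft rubber strip, giving 1 mm per 2 N, at most 4 mm. The ledge's place along the arms differs each time.
- easel_arms: The easel's two aluminium arms, leaning 32 degrees from vertical. Origin on the plane of their front faces, midway between them, 22 mm above the bench; z up along the arms, -x out of their front (board) side. 14 mm wide, centred at y = +-52 mm, from z = -14 to +145 mm, open between. The ledge's rubber is at z = 14 to 62 mm, not reported: see it or find it by touch.
- slide_box: Bystander: green and white card slide box, 35x86x29 mm, lying on the bench. Origin at the centre of its underside.
- petri_1: Bystander: white round dish, 58 mm across, 15 mm high. Origin at the centre of its underside.
- tape_roll: Bystander: beige tape roll, 61 mm across, 19 mm high. Origin at the centre of its underside.
- bottle_3: Bystander: pink bottle with white cap, 52 mm across, 100 mm high. Origin at the centre of its underside.
- marker_2: Bystander: red and white marker lying on the bench, 124 mm long. Origin at the centre of its underside.
- timer: Bystander: small white timer, 28x66x58 mm. Origin at the centre of its underside.
- beaker_1: Bystander: pale plastic beaker, 54 mm across, 62 mm high. Origin at the centre of its underside.
- board: The same blue board; origin at the middle of its lower edge, axes as at its centre point (which lies 65 mm up its z).

How it is judged (in metres and radians):
On the way, in this order (a step that is already met when the one before it is completed fails the run):
1. the board is lifted out of the tray, held in the fingers (distance of board_center from where it was at the start of the episode above 0.05 m and contact force between board and tray below 0.05 N and contact force between the fingers and board above 0.5 N), for 0.1 s.
2. the board, still held, stands at the easel's arms (mid-plane less than 20 mm in front of the arm faces, within 20 mm of the middle, within about 9 degrees), touching the easel and almost still (x of board_center in the frame of easel_arms between -0.02 and 0 m and y of board_center in the frame of easel_arms between -0.02 and 0.02 m and z of board_center in the frame of easel_arms between 0.073 and 0.133 m and angle between the z axis of board_center and the z axis of easel_arms, either way round below 0.15 rad and angle between the y axis of board_center and the y axis of easel_arms, either way round below 0.15 rad and contact force between board and easel above 0.3 N and contact force between the fingers and board above 0.5 N and linear speed of board below 0.05 m/s), for 0.1 s.
At the end, for the whole second after the job is handed in: The board is let go and at rest on the easel's ledge: flat against both arms (within 4 degrees; its mid-plane 1 to 9 mm in front of the arm faces, 5 mm being flush), its lower edge level on the ledge (within 4 degrees), its middle within 15 mm of the easel's middle from side to side (x of board_center in the frame of easel_arms between -0.009 and -0.001 m and y of board_center in the frame of easel_arms between -0.015 and 0.015 m and z of board_center in the frame of easel_arms between 0.073 and 0.133 m and angle between the z axis of board_center and the z axis of easel_arms, either way round below 0.07 rad and angle between the y axis of board_center and the y axis of easel_arms, either way round below 0.07 rad and contact force between board and easel above 0.3 N and contact force between the fingers and board below 0.1 N and linear speed of board below 0.01 m/s and angular speed of board below 0.1 rad/s); the robot touches nothing.
It fails at once if the board is dropped or thrown: it moves faster than 0.2 m/s while no finger touches it (contact force between the fingers and board below 0.01 N and linear speed of board above 0.2 m/s).
It fails at once if the board is rammed against the easel with more than 30 N (contact force between board and easel above 30 N).
It fails at once if a bystander is moved more than 30 mm (distance of any of slide_box, petri_1, tape_roll, bottle_3, marker_2, timer, beaker_1 from where it was at the start of the episode above 0.03 m).
It also fails if it takes over 42 s, if anything falls off the work surface, if the arm or the gripper's body presses on something with over 40 N, if the wrist force passes 120 N, or if a joint passes its speed limit or range.

## Working session

There is one attempt and no reset: what is moved stays moved. The work goes in short steps, Python scripts to look and compute and a tool call to move; the robot and the scene stay as the last step left them, time stands still between calls to the robot, and variables do not carry over. Pictures are saved under pics/ and viewed, at most 10 in all, crops included, and the job is handed in when it is done.

Besides the shell and the picture viewer there is one more tool, called after "Call:" as a command line: name --argument value ..., lists and objects as JSON in quotes. servo_tool: Moves the arm, as the interface text tells. Its arguments: {"type":"object","properties":{"steps":{"type":"array"},"newtons":{"type":"number"}},"required":["steps"]}

```bash
mkdir -p pics; ls
cat > h.py <<'E'
import numpy as np, cv2
from rig import env
def grab(n):
    im,d=env.get_image(n); cv2.imwrite(f'pics/{n}_{int(env.observe()["time_s"]*1000)}.png',im[:,:,::-1]); np.savez(f'{n}.npz',im=im,d=d); return im,d
def K(n):
    m=env.camera_model(n); f=240/np.tan(np.radians(m['fovy'])/2)
    return np.array([[f,0,m['cx']],[0,f,m['cy']],[0,0,1.]]),np.array(m['dist_coeffs'],float),np.array(m['T'])
def cloud(n,d):
    k,dc,T=K(n); v,u=np.mgrid[0:480,0:640]
    p=cv2.undistortPoints(np.stack([u,v],-1).reshape(-1,1,2).astype(float),k,dc).reshape(480,640,2)
    P=np.dstack([p*d[...,None],d]); return P@T[:3,:3].T+T[:3,3]
E
python3 - <<'E'
from h import *
for n in('scene','top'): grab(n); print(K(n))
import os; print(os.listdir('pics')); print(env.observe())
E
```

```text
pics
(array([[556.59805599,   0.        , 313.71265308],
       [  0.        , 556.59805599, 234.98923216],
       [  0.        ,   0.        ,   1.        ]]), array([-0.04958527,  0.        ,  0.        ,  0.        ,  0.        ]), array([[ 0.53315682, -0.54617387,  0.64609435, -0.25803472],
       [-0.84601439, -0.34587541,  0.40574605, -0.50602906],
       [ 0.00186026, -0.76293139, -0.64647679,  0.93890029],
       [ 0.        ,  0.        ,  0.        ,  1.        ]]))
(array([[571.69910084,   0.        , 324.37446419],
       [  0.        , 571.69910084, 244.6225684 ],
       [  0.        ,   0.        ,   1.        ]]), array([-0.14497397,  0.        ,  0.        ,  0.        ,  0.        ]), array([[ 0.02644368, -0.99558144,  0.09010179,  0.43665585],
       [-0.99948291, -0.02468224,  0.02060809,  0.01857062],
       [-0.01829312, -0.09060016, -0.99571932,  1.51601017],
       [ 0.        ,  0.        ,  0.        ,  1.        ]]))
['scene_50.png', 'top_100.png']
{'time_s': 0.1, 'q': array([ 6.35225943e+01,  2.18397760e+01,  7.43772035e+01, -1.25407369e-03,
        8.38570225e+01, -1.23354285e+01]), 'qvel': array([ 0.02514486, -0.06923878, -0.20288812, -0.1487583 , -0.03793423,
       -0.04168213]), 'joint_efforts': array([ 4.08395354e-03, -4.49215901e+01, -2.31656384e+01, -2.04346857e-04,
        3.68305191e-03,  3.97767212e-05]), 'position': array([0.13428463, 0.53313243, 0.24976757]), 'tool_rot': array([[-9.69693778e-01,  2.44322876e-01, -5.56363889e-04],
       [ 2.44323377e-01,  9.69693110e-01, -1.16580698e-03],
       [ 2.54668917e-04, -1.26640847e-03, -9.99999166e-01]]), 'ft_force': array([0.84983818, 0.33925033, 1.10408153]), 'wrist_torque': array([-0.02964567, -0.04889013, -0.00881155]), 'gripper_force': 0.0, 'grip_width': 0.08523010690079101}
```

View pics/scene_50.png

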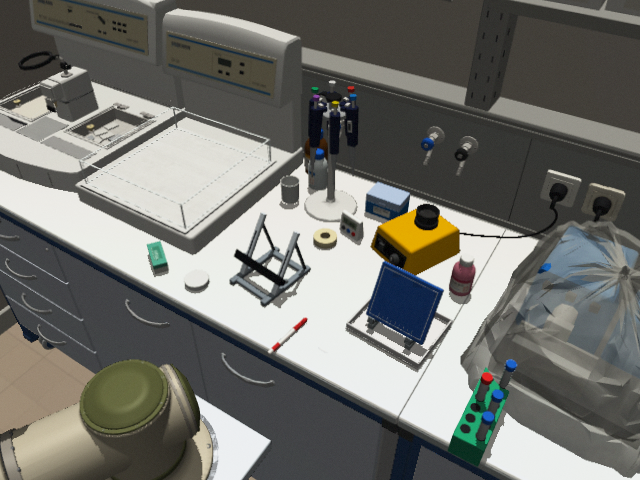

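View pics/top_100.png

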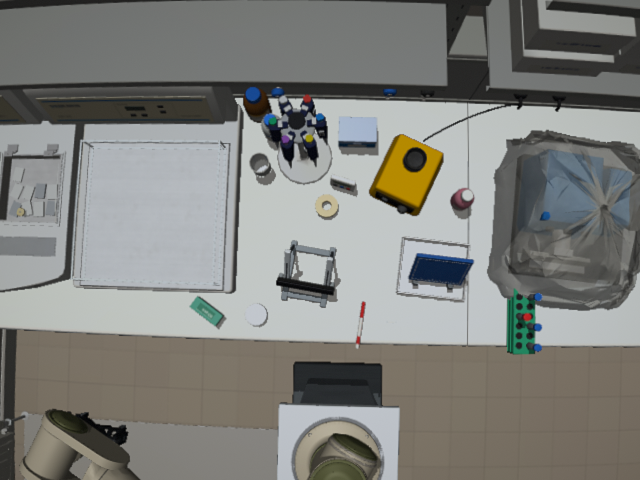

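The scene view shows the blue board in the tray at about (403,303) and the easel at (270,258) with its black ledge at (260,267). From above, the board is at (440,268) and the easel at (308,275). Next I'll measure both from depth.

Run:
```python
from h import *
for n,(bu,eu) in {'scene':((350,455,255,350),(225,315,210,305)),'top':((395,480,235,300),(270,345,235,308))}.items():
    z=np.load(n+'.npz'); im=z['im'].astype(int); P=cloud(n,z['d']); 
    def sel(b,m):
        q=np.zeros(m.shape,bool); q[b[2]:b[3],b[0]:b[1]]=1; return m&q&(z['d']>0)
    r,g,b=im[...,0],im[...,1],im[...,2]
    m=sel(bu,(b>r+40)&(P[...,2]>.03)); p=P[m]; print(n,'blue',len(p))
    for _ in range(3):
        c=p.mean(0); w=np.linalg.svd(p-c,full_matrices=False)[2]; nn=w[2]*np.sign(w[2][2]); e=(p-c)@nn; p=p[abs(e)<max(.004,0*e.std())] if len(p)>50 else p
    print(' c',c.round(4),'n',nn.round(4),'tilt',np.degrees(np.arctan2(nn[2],np.hypot(*nn[:2]))).round(2),'yaw',np.degrees(np.arctan2(-nn[1],-nn[0])).round(2),'rms',e.std())
    yb=np.array([nn[1],-nn[0],0]); yb/=np.linalg.norm(yb); zb=np.cross(yb,nn); zb*=np.sign(zb[2]); 
    for a in (yb,zb): s=(p-c)@a; print('  ext',np.percentile(s,[0.3,99.7]).round(4),a.round(3))
    rect=cv2.minAreaRect(np.c_[(p-c)@yb,(p-c)@zb].astype(np.float32)); print('  rect',rect)
    print('  centre',(c+rect[0][0]*yb+rect[0][1]*zb).round(4),'zmin/max',p[:,2].min().round(4),p[:,2].max().round(4))
    # easel
    m=sel(eu,(P[...,2]>.012)); 
    blk=m&(im.sum(-1)<70); p=P[blk]; print(' ledge',len(p),p.mean(0).round(4)); 
    rr=cv2.minAreaRect(p[:,:2].astype(np.float32)); print('  rect',rr,'z',np.percentile(p[:,2],[1,50,99]).round(4))
    g2=m&~blk; p=P[g2]; print(' grey z',np.percentile(p[:,2],[5,50,99.5]).round(3),'n',len(p))
    hi=p[p[:,2]>.1]; print('  tops',hi.min(0).round(3),hi.max(0).round(3))
    crop=z['im'][eu[2]-8:eu[3]+8,eu[0]-8:eu[1]+8,::-1]; crop2=z['im'][bu[2]-5:bu[3]+15,bu[0]-8:bu[1]+8,::-1]
    f=lambda c:cv2.resize(c,(400,400),interpolation=cv2.INTER_CUBIC)
    cv2.imwrite(f'pics/crop_{n}.png',np.hstack([f(crop),f(crop2)]))
```

```text
scene blue 3390
 c [ 0.5078 -0.2451  0.0916] n [-0.9088  0.0847  0.4085] tilt 24.11 yaw -5.32 rms 0.001733289818986417
  ext [-0.0663  0.0703] [0.093 0.996 0.   ]
  ext [-0.0661  0.0625] [ 0.407 -0.038  0.913]
  rect ((0.002387590706348419, -0.0019093751907348633), (0.13872401416301727, 0.13030534982681274), 0.1683899462223053)
  centre [ 0.5073 -0.2427  0.0899] zmin/max 0.0301 0.15
 ledge 464 [0.4692 0.0869 0.06  ]
  rect ((0.5041335225105286, 0.08743281662464142), (0.14726139605045319, 0.11180548369884491), 82.00657653808594) z [0.0183 0.0603 0.099 ]
 grey z [0.012 0.056 0.143] n 1521
  tops [0.495 0.025 0.1  ] [0.546 0.149 0.144]
top blue 1129
 c [ 0.5118 -0.2396  0.0998] n [-0.9037  0.0862  0.4195] tilt 24.8 yaw -5.45 rms 0.0015535574384684888
  ext [-0.0684  0.0661] [0.095 0.995 0.   ]
  ext [-0.0626  0.0568] [ 0.418 -0.04   0.908]
  rect ((-0.003210499882698059, -0.003421202301979065), (0.1213027760386467, 0.13836261630058289), 89.52638244628906)
  centre [ 0.5101 -0.2427  0.0967] zmin/max 0.04 0.1526
 ledge 316 [0.4614 0.0967 0.0593]
  rect ((0.4617411196231842, 0.0956229567527771), (0.14326521754264832, 0.019026540219783783), 81.2678451538086) z [0.0471 0.0586 0.0714]
 grey z [0.013 0.055 0.146] n 874
  tops [0.497 0.028 0.1  ] [0.549 0.147 0.148]
```

View pics/crop_scene.png

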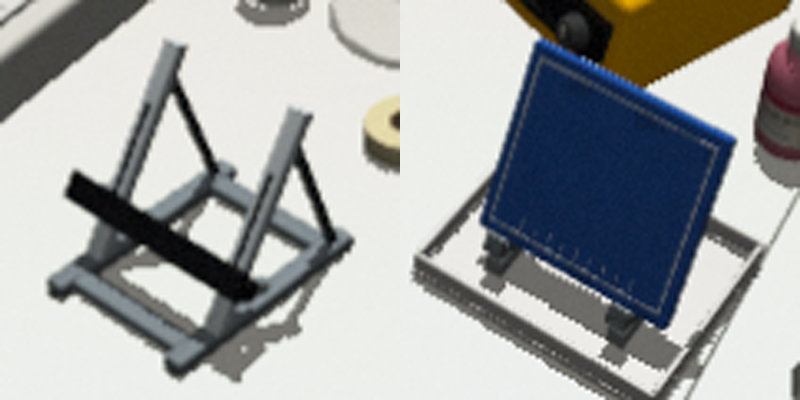

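View pics/crop_top.png

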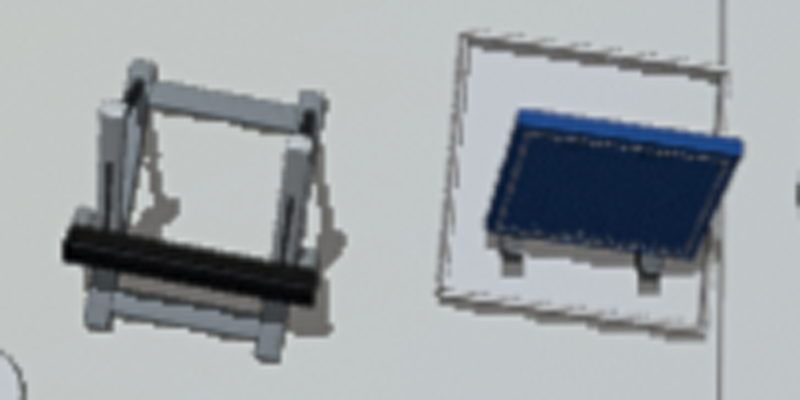

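Run:
```python
from h import *
from scipy.optimize import least_squares
A=[];src=[];L=[]
for i,(n,eu) in enumerate({'scene':(225,315,210,305),'top':(270,345,235,308)}.items()):
    z=np.load(n+'.npz'); im=z['im'].astype(int); P=cloud(n,z['d']); q=np.zeros((480,640),bool); q[eu[2]:eu[3],eu[0]:eu[1]]=1
    blk=im.sum(-1)<70; m=q&(P[...,2]>.03)&(P[...,2]<.16)&(P[...,0]>.43)&(P[...,0]<.60)&(P[...,1]>.01)&(P[...,1]<.17)
    A.append(P[m&~blk]); L.append(P[m&blk])
for i,n in enumerate(['scene','top']):
    p=A[i]; t=np.radians(32)
    best=(0,)
    for yaw in np.radians(np.arange(-14,-3,.5)):
        xh=np.array([np.cos(yaw),np.sin(yaw),0]); N=-np.cos(t)*xh+np.array([0,0,np.sin(t)])
        s=p@N
        for d in np.arange(s.min(),s.max(),.001):
            k=abs(s-d)<.0025
            if k.sum()>best[0]: best=(k.sum(),yaw,d,k)
    k=best[3]; f=p[k]; c=f.mean(0); w=np.linalg.svd(f-c,full_matrices=False)[2][2]; w*=np.sign(w[2])
    print(n,best[0],'yaw',np.degrees(best[1]),'fit tilt',np.degrees(np.arcsin(w[2])).round(2),'fityaw',np.degrees(np.arctan2(-w[1],-w[0])).round(2))
    yaw=np.radians(-8.7); xh=np.array([np.cos(yaw),np.sin(yaw),0]); yh=np.array([-xh[1],xh[0],0]); N=-np.cos(t)*xh+np.array([0,0,np.sin(t)]); Z=np.sin(t)*xh+np.array([0,0,np.cos(t)])
    d=np.median(f@N); a=f@yh
    # arm sides
    h,e=np.histogram(a,bins=np.arange(.08,.25,.005)); print(' y hist',dict((round(x,3),int(c)) for x,c in zip(e,h) if c))
    mid=(a.min()+a.max())/2; lo=a[a<mid];hi=a[a>=mid]; ym=(np.median(lo)+np.median(hi))/2; print(' arms at',np.median(lo),np.median(hi),'mid',ym)
    # point on plane at z=.022
    s=(d-.022*N[2])/(N@xh); o=xh*s+yh*ym+np.array([0,0,.022]); print(' origin',o.round(4))
    print(' arm z ext',np.percentile((f-o)@Z,[.5,99.5]).round(4))
    r=(L[i]-o); lz=r@Z; lx=-(r@N); kk=(lx<-.004)&(lx>-.03)&(abs(lz-.04)<.04)
    print(' ledge n',kk.sum(),'z',np.percentile(lz[kk],[2,25,50,75,98]).round(4),'x',np.percentile(lx[kk],[2,50,98]).round(4),'y',np.percentile((r@yh)[kk],[1,99]).round(4))
```

```text
scene 401 yaw -9.0 fit tilt 31.95 fityaw -9.0
 y hist {np.float64(0.09): 5, np.float64(0.095): 1, np.float64(0.1): 6, np.float64(0.105): 67, np.float64(0.11): 63, np.float64(0.115): 68, np.float64(0.12): 3, np.float64(0.205): 21, np.float64(0.21): 71, np.float64(0.215): 51, np.float64(0.22): 45}
 arms at 0.11214548998176628 0.2153199002110311 mid 0.16373269509639868
 origin [0.4571 0.0957 0.022 ]
 arm z ext [0.0109 0.1433]
 ledge n 389 z [0.0229 0.0275 0.0319 0.0359 0.0403] x [-0.0253 -0.0214 -0.012 ] y [-0.0737  0.0703]
top 284 yaw -9.0 fit tilt 31.91 fityaw -8.85
 y hist {np.float64(0.09): 3, np.float64(0.095): 2, np.float64(0.1): 1, np.float64(0.105): 40, np.float64(0.11): 46, np.float64(0.115): 45, np.float64(0.12): 1, np.float64(0.125): 1, np.float64(0.14): 1, np.float64(0.155): 1, np.float64(0.18): 1, np.float64(0.19): 1, np.float64(0.195): 1, np.float64(0.2): 1, np.float64(0.205): 4, np.float64(0.21): 47, np.float64(0.215): 46, np.float64(0.22): 33, np.float64(0.225): 3, np.float64(0.23): 4, np.float64(0.235): 2}
 arms at 0.11276093055406651 0.2168251125873164 mid 0.16479302157069145
 origin [0.4576 0.0967 0.022 ]
 arm z ext [0.0264 0.1478]
 ledge n 308 z [0.0241 0.0308 0.034  0.0368 0.043 ] x [-0.0241 -0.0194 -0.0058] y [-0.0707  0.0703]
```

Call:
servo_tool --steps '[{"tx": 3.1,"ty": -3.5,"yaw": -4.1},{"tx": 3.1,"ty": -3.5,"yaw": -4.1},{"tx": 3.1,"ty": -3.5,"yaw": -4.1},{"tx": 3.1,"ty": -3.5,"yaw": -4.1},{"tx": 3.1,"ty": -3.5,"yaw": -4.1},{"tx": 3.1,"ty": -3.5,"yaw": -4.1},{"tx": 3.1,"ty": -3.5,"yaw": -4.1},{"tx": 3.1,"ty": -3.5,"yaw": -4.1},{"tx": 3.1,"ty": -3.5,"yaw": -4.1},{"tx": 3.1,"ty": -3.5,"yaw": -4.1},{"tx": 0.94,"ty": -4.28,"yaw": -4.03},{"tx": 0.94,"ty": -4.28,"yaw": -4.03},{"tx": 0.94,"ty": -4.28,"yaw": -4.03},{"tx": 0.94,"ty": -4.28,"yaw": -4.03},{"tx": 0.94,"ty": -4.28,"yaw": -4.03},{"tx": 0.94,"ty": -4.28,"yaw": -4.03},{"tx": 0.94,"ty": -4.28,"yaw": -4.03},{"tx": 0.94,"ty": -4.28,"yaw": -4.03},{"tx": 0.94,"ty": -4.28,"yaw": -4.03},{"tx": 0.94,"ty": -4.28,"yaw": -4.03}]' --newtons 20

```text
invalid input at $.steps[0]: expected keys tx, ty, tz, yaw, claw
```

Call:
servo_tool --steps '[{"tz": 0},{"tz": 0}]'

```text
invalid input at $.steps[0]: expected keys tx, ty, tz, yaw, claw
```

Call:
servo_tool --steps '[{"tx": 3.1,"ty": -3.5,"tz": 0,"yaw": -4.1,"claw": 8.5},{"tx": 3.1,"ty": -3.5,"tz": 0,"yaw": -4.1,"claw": 8.5},{"tx": 3.1,"ty": -3.5,"tz": 0,"yaw": -4.1,"claw": 8.5},{"tx": 3.1,"ty": -3.5,"tz": 0,"yaw": -4.1,"claw": 8.5},{"tx": 3.1,"ty": -3.5,"tz": 0,"yaw": -4.1,"claw": 8.5},{"tx": 3.1,"ty": -3.5,"tz": 0,"yaw": -4.1,"claw": 8.5},{"tx": 3.1,"ty": -3.5,"tz": 0,"yaw": -4.1,"claw": 8.5},{"tx": 3.1,"ty": -3.5,"tz": 0,"yaw": -4.1,"claw": 8.5},{"tx": 3.1,"ty": -3.5,"tz": 0,"yaw": -4.1,"claw": 8.5},{"tx": 3.1,"ty": -3.5,"tz": 0,"yaw": -4.1,"claw": 8.5},{"tx": 0.94,"ty": -4.28,"tz": 0,"yaw": -4.03,"claw": 8.5},{"tx": 0.94,"ty": -4.28,"tz": 0,"yaw": -4.03,"claw": 8.5},{"tx": 0.94,"ty": -4.28,"tz": 0,"yaw": -4.03,"claw": 8.5},{"tx": 0.94,"ty": -4.28,"tz": 0,"yaw": -4.03,"claw": 8.5},{"tx": 0.94,"ty": -4.28,"tz": 0,"yaw": -4.03,"claw": 8.5},{"tx": 0.94,"ty": -4.28,"tz": 0,"yaw": -4.03,"claw": 8.5},{"tx": 0.94,"ty": -4.28,"tz": 0,"yaw": -4.03,"claw": 8.5},{"tx": 0.94,"ty": -4.28,"tz": 0,"yaw": -4.03,"claw": 8.5},{"tx": 0.94,"ty": -4.28,"tz": 0,"yaw": -4.03,"claw": 8.5},{"tx": 0,"ty": 0,"tz": 0,"yaw": 0,"claw": 8.5}]' --newtons 20

```text
time_s: 2.1
position: [0.5292, -0.2065, 0.2491]
tool_rot: [[0.031, 1.0, -0.001], [1.0, -0.031, -0.0], [-0.0, -0.001, -1.0]]
ft_force: [0.9, 0.8, 0.8]
grip_width: 0.0852
gripper_force: 0.0
```

Call:
servo_tool --steps '[{"tx": 0.5,"ty": -1.95,"tz": 0,"yaw": -1.8,"claw": 8.5},{"tx": 0,"ty": -1.95,"tz": 0,"yaw": -1.8,"claw": 8.5},{"tx": 0,"ty": 0,"tz": -2.5,"yaw": 0,"claw": 8.5},{"tx": 0,"ty": 0,"tz": -2.5,"yaw": 0,"claw": 8.5},{"tx": 0,"ty": 0,"tz": -2.5,"yaw": 0,"claw": 7},{"tx": 0,"ty": 0,"tz": -2,"yaw": 0,"claw": 6},{"tx": 0,"ty": 0,"tz": -1.1,"yaw": 0,"claw": 5},{"tx": 0,"ty": 0,"tz": 0,"yaw": 0,"claw": 4},{"tx": 0,"ty": 0,"tz": 0,"yaw": 0,"claw": 3.2},{"tx": 0,"ty": 0,"tz": 0,"yaw": 0,"claw": 2.6},{"tx": 0,"ty": 0,"tz": 0,"yaw": 0,"claw": 2.6},{"tx": 0,"ty": 0,"tz": 0,"yaw": 0,"claw": 2.6}]'

```text
time_s: 3.3
position: [0.5341, -0.241, 0.1449]
tool_rot: [[0.087, 0.996, 0.001], [0.996, -0.087, -0.001], [-0.001, 0.001, -1.0]]
ft_force: [-0.7, -0.4, -0.1]
grip_width: 0.0258
gripper_force: 0.0
```

Run:
```python
from h import *
im,d=grab('scene'); cv2.imwrite('pics/c1.png',cv2.resize(im[160:380,320:500,::-1],None,fx=2.6,fy=2.6,interpolation=cv2.INTER_CUBIC))
```

```text
(no output)
```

View pics/c1.png

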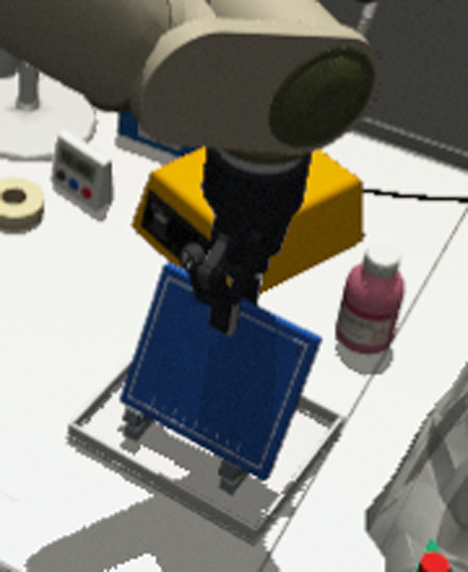

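The crop shows the front finger at about (225,310), near the middle of the top edge, with the back finger behind it and nothing touched. Next I'll swing the board upright in its notches and close the fingers.

Call:
servo_tool --steps '[{"tx": -0.4,"ty": -0.4,"tz": 0.1,"yaw": 0,"claw": 2.6},{"tx": -0.8,"ty": 0.08,"tz": 0.3,"yaw": 0,"claw": 2.4},{"tx": -0.8,"ty": 0.08,"tz": 0.25,"yaw": 0,"claw": 2.2},{"tx": -0.8,"ty": 0.08,"tz": 0.2,"yaw": 0,"claw": 2},{"tx": -0.8,"ty": 0.08,"tz": 0.15,"yaw": 0,"claw": 1.8},{"tx": -0.8,"ty": 0.08,"tz": 0.1,"yaw": 0,"claw": 1.5},{"tx": -0.3,"ty": 0.03,"tz": 0,"yaw": 0,"claw": 1.2},{"tx": 0,"ty": 0,"tz": 0,"yaw": 0,"claw": 0.5},{"tx": 0,"ty": 0,"tz": 0,"yaw": 0,"claw": 0.5},{"tx": 0,"ty": 0,"tz": 0,"yaw": 0,"claw": 0.5},{"tx": 0,"ty": 0,"tz": 0,"yaw": 0,"claw": 0.5}]' --newtons 25

```text
time_s: 4.45
position: [0.487, -0.2406, 0.1553]
tool_rot: [[0.087, 0.996, -0.0], [0.996, -0.087, 0.0], [0.0, -0.001, -1.0]]
ft_force: [-2.7, 0.2, 3.1]
grip_width: 0.0097
gripper_force: 29.6
```

Run:
```python
from h import *
im,d=grab('scene'); cv2.imwrite('pics/c2.png',cv2.resize(im[160:380,320:500,::-1],None,fx=2.6,fy=2.6,interpolation=cv2.INTER_CUBIC)); print(env.observe()['wrist_torque'])
```

```text
[ 0.10806862  0.63431237 -0.05593984]
```

View pics/c2.png

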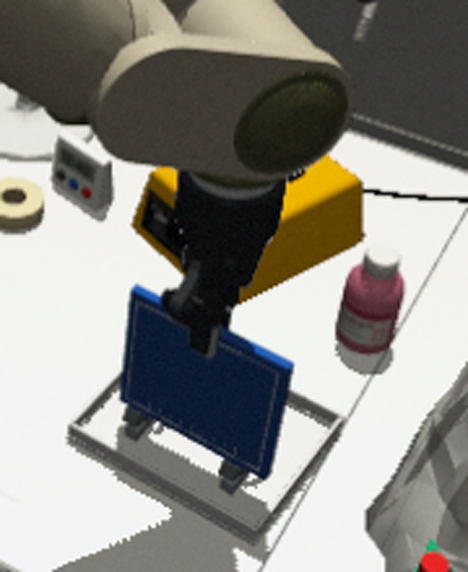

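The board is upright and held flat (9.7 mm opening). Lifting.

Call:
servo_tool --steps '[{"tx": 0,"ty": 0,"tz": 0.3,"yaw": 0,"claw": 0.5},{"tx": 0,"ty": 0,"tz": 0.6,"yaw": 0,"claw": 0.5},{"tx": 0,"ty": 0,"tz": 1,"yaw": 0,"claw": 0.5},{"tx": 0,"ty": 0,"tz": 1.5,"yaw": 0,"claw": 0.5},{"tx": 0,"ty": 0,"tz": 1.5,"yaw": 0,"claw": 0.5},{"tx": 0,"ty": 0,"tz": 1.5,"yaw": 0,"claw": 0.5},{"tx": 0,"ty": 0,"tz": 1.5,"yaw": 0,"claw": 0.5},{"tx": 0,"ty": 0,"tz": 1.5,"yaw": 0,"claw": 0.5},{"tx": 0,"ty": 0,"tz": 0.8,"yaw": 0,"claw": 0.5},{"tx": 0,"ty": 0,"tz": 0,"yaw": 0,"claw": 0.5},{"tx": 0,"ty": 0,"tz": 0,"yaw": 0,"claw": 0.5}]'

```text
time_s: 5.6
position: [0.4868, -0.2405, 0.257]
tool_rot: [[0.087, 0.996, -0.0], [0.996, -0.087, 0.0], [0.0, -0.0, -1.0]]
ft_force: [0.1, -0.1, -1.0]
grip_width: 0.0093
gripper_force: 29.0
```

Run:
```python
from h import *
im,d=grab('scene'); P=cloud('scene',d); im=im.astype(int); r,g,b=im[...,0],im[...,1],im[...,2]
m=(b>r+40)&(d>0)&(abs(P[...,0]-.485)<.06)&(abs(P[...,1]+.24)<.11)&(P[...,2]>.05)&(P[...,2]<.29)
p=P[m]; c=np.median(p,0); p=p[abs(p[:,0]-c[0])<.04]
for _ in range(4):
    c=p.mean(0); n=np.linalg.svd(p-c,full_matrices=False)[2][2]; n*=-np.sign(n[0]); e=(p-c)@n; p=p[abs(e)<.004]
yb=np.array([n[1],-n[0],0]); yb/=np.linalg.norm(yb); zb=np.cross(yb,n); zb*=np.sign(zb[2])
rr=cv2.minAreaRect(np.c_[(p-c)@yb,(p-c)@zb].astype(np.float32))
print(len(p),'n',n.round(3),'rect',rr,'front ctr',(c+rr[0][0]*yb+rr[0][1]*zb).round(4),'z',p[:,2].min(),p[:,2].max())
o=env.observe(); print(o['position'],o['ft_force'],o['grip_width'])
```

```text
936 n [-0.996  0.087  0.008] rect ((0.004838436841964722, -0.010865002870559692), (0.13134807348251343, 0.13924551010131836), 89.84968566894531) front ctr [ 0.4821 -0.2405  0.1968] z 0.13110109914059342 0.26260509798388476
[ 0.48677399 -0.24043527  0.25669366] [-0.33808275 -0.13693238 -1.42986069] 0.009414320488603271
```

The board hangs plumb and centred, with its lower edge 125 mm below the TCP. Carrying it to just above the easel slot.

Call:
servo_tool --steps '[{"tx": 0,"ty": 1.5,"tz": 0,"yaw": 0,"claw": 0.5},{"tx": -0.17,"ty": 3,"tz": 0,"yaw": -0.5,"claw": 0.5},{"tx": -0.2,"ty": 3.5,"tz": 0,"yaw": -0.5,"claw": 0.5},{"tx": -0.2,"ty": 3.5,"tz": 0,"yaw": -0.5,"claw": 0.5},{"tx": -0.2,"ty": 3.5,"tz": 0,"yaw": -0.5,"claw": 0.5},{"tx": -0.2,"ty": 3.5,"tz": 0,"yaw": -0.5,"claw": 0.5},{"tx": -0.2,"ty": 3.5,"tz": 0,"yaw": -0.5,"claw": 0.5},{"tx": -0.2,"ty": 3.5,"tz": 0,"yaw": -0.5,"claw": 0.5},{"tx": 0,"ty": 3,"tz": 0,"yaw": -0.4,"claw": 0.5},{"tx": 0,"ty": 2,"tz": 0,"yaw": 0,"claw": 0.5},{"tx": 0,"ty": 1.5,"tz": 0,"yaw": 0,"claw": 0.5},{"tx": 0,"ty": 1.4,"tz": 0,"yaw": 0,"claw": 0.5},{"tx": 0,"ty": 0,"tz": 0,"yaw": 0,"claw": 0.5},{"tx": 0,"ty": 0,"tz": 0,"yaw": 0,"claw": 0.5},{"tx": 0,"ty": 0,"tz": 0,"yaw": 0,"claw": 0.5}]'

```text
time_s: 7.15
position: [0.4732, 0.093, 0.2572]
tool_rot: [[0.156, 0.988, -0.0], [0.988, -0.156, -0.0], [-0.0, -0.0, -1.0]]
ft_force: [0.6, 0.6, 0.0]
grip_width: 0.0097
gripper_force: 28.9
```

Call:
servo_tool --steps '[{"tx": 0,"ty": 0,"tz": -1,"yaw": 0,"claw": 0.5},{"tx": 0,"ty": 0,"tz": -1.5,"yaw": 0,"claw": 0.5},{"tx": 0,"ty": 0,"tz": -1.5,"yaw": 0,"claw": 0.5},{"tx": 0,"ty": 0,"tz": -1,"yaw": 0,"claw": 0.5},{"tx": 0,"ty": 0,"tz": -0.6,"yaw": 0,"claw": 0.5},{"tx": 0,"ty": 0,"tz": 0,"yaw": 0,"claw": 0.5},{"tx": 0,"ty": 0,"tz": 0,"yaw": 0,"claw": 0.5},{"tx": 0,"ty": 0,"tz": 0,"yaw": 0,"claw": 0.5}]'

```text
time_s: 7.95
position: [0.4735, 0.0934, 0.2019]
tool_rot: [[0.155, 0.988, 0.001], [0.988, -0.155, -0.0], [0.0, 0.001, -1.0]]
ft_force: [-0.3, -0.2, -1.1]
grip_width: 0.0092
gripper_force: 28.9
```

Run:
```python
from h import *
im,d=grab('scene'); cv2.imwrite('pics/c3.png',cv2.resize(im[170:310,200:350,::-1],None,fx=4,fy=4,interpolation=cv2.INTER_CUBIC)); o=env.observe(); print(o['position'],o['ft_force'],o['wrist_torque'])
```

```text
[0.47349777 0.09340556 0.20182617] [ 0.6748662  -0.86941552 -0.99207776] [ 0.03264331 -0.00210504  0.00401738]
```

View pics/c3.png

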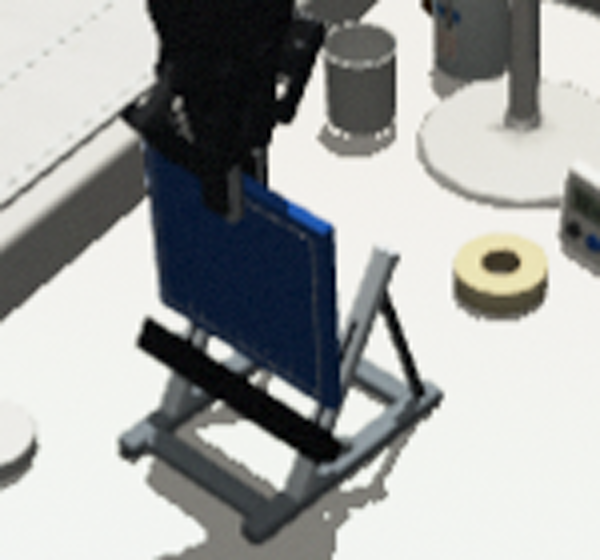

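The crop shows the board over the slot. Its lower edge runs (160,300) to (335,405), just behind and above the lip, which runs (145,325) to (340,450). I'll lower gently from here.

Call:
servo_tool --steps '[{"tx": 0,"ty": 0,"tz": -0.4,"yaw": 0,"claw": 0.5},{"tx": 0,"ty": 0,"tz": -0.4,"yaw": 0,"claw": 0.5},{"tx": 0,"ty": 0,"tz": -0.4,"yaw": 0,"claw": 0.5},{"tx": 0,"ty": 0,"tz": -0.3,"yaw": 0,"claw": 0.5},{"tx": 0,"ty": 0,"tz": -0.2,"yaw": 0,"claw": 0.5},{"tx": 0,"ty": 0,"tz": 0,"yaw": 0,"claw": 0.5},{"tx": 0,"ty": 0,"tz": 0,"yaw": 0,"claw": 0.5},{"tx": 0,"ty": 0,"tz": 0,"yaw": 0,"claw": 0.5}]'

```text
time_s: 8.8
position: [0.4733, 0.0934, 0.1844]
tool_rot: [[0.155, 0.988, 0.0], [0.988, -0.155, 0.0], [0.0, 0.0, -1.0]]
ft_force: [0.2, -1.1, -2.1]
grip_width: 0.0092
gripper_force: 28.9
```

Call:
servo_tool --steps '[{"tx": 0,"ty": 0,"tz": -0.1,"yaw": 0,"claw": 0.5},{"tx": 0,"ty": 0,"tz": -0.1,"yaw": 0,"claw": 0.5},{"tx": 0,"ty": 0,"tz": 0,"yaw": 0,"claw": 0.5}]'

```text
time_s: 9.1
position: [0.473, 0.0935, 0.1822]
tool_rot: [[0.155, 0.988, -0.001], [0.988, -0.155, 0.0], [0.0, -0.001, -1.0]]
ft_force: [-0.1, -0.0, -0.3]
grip_width: 0.0094
gripper_force: 29.1
```

Call:
servo_tool --steps '[{"tx": 0,"ty": 0,"tz": -0.1,"yaw": 0,"claw": 0.5},{"tx": 0,"ty": 0,"tz": -0.1,"yaw": 0,"claw": 0.5},{"tx": 0,"ty": 0,"tz": 0,"yaw": 0,"claw": 0.5}]'

```text
time_s: 9.4
position: [0.473, 0.0935, 0.1806]
tool_rot: [[0.155, 0.988, -0.0], [0.988, -0.155, 0.0], [0.0, -0.0, -1.0]]
ft_force: [-2.4, 0.2, 4.5]
grip_width: 0.0093
gripper_force: 30.2
```

Call:
servo_tool --steps '[{"tx": 0,"ty": 0,"tz": -0.1,"yaw": 0,"claw": 0.5},{"tx": 0,"ty": 0,"tz": 0,"yaw": 0,"claw": 0.5}]'

```text
time_s: 9.6
position: [0.473, 0.0936, 0.18]
tool_rot: [[0.155, 0.988, -0.0], [0.988, -0.155, 0.0], [0.0, -0.0, -1.0]]
ft_force: [-4.6, 0.2, 7.8]
grip_width: 0.0092
gripper_force: 31.0
```

Call:
servo_tool --steps '[{"tx": 0,"ty": 0,"tz": -0.1,"yaw": 0,"claw": 0.5},{"tx": 0,"ty": 0,"tz": 0,"yaw": 0,"claw": 0.5}]'

```text
time_s: 9.8
position: [0.473, 0.0936, 0.1793]
tool_rot: [[0.155, 0.988, 0.0], [0.988, -0.155, 0.0], [0.0, 0.0, -1.0]]
ft_force: [-4.4, 0.0, 11.5]
grip_width: 0.0092
gripper_force: 32.2
```

Contact came at TCP z ≈ 0.181, with the reaction up and away from the arms, as expected. Easing the grip slightly and tipping the board back, still between the fingers.

Call:
servo_tool --steps '[{"tx": 0,"ty": 0,"tz": 0.1,"yaw": 0,"claw": 0.9},{"tx": 0.1,"ty": -0.02,"tz": 0.05,"yaw": 0,"claw": 1.2},{"tx": 0.4,"ty": -0.06,"tz": 0.1,"yaw": 0,"claw": 1.35},{"tx": 0.4,"ty": -0.06,"tz": 0.05,"yaw": 0,"claw": 1.45},{"tx": 0.35,"ty": -0.06,"tz": 0,"yaw": 0,"claw": 1.5},{"tx": 0.35,"ty": -0.06,"tz": -0.05,"yaw": 0,"claw": 1.55},{"tx": 0.4,"ty": -0.06,"tz": -0.08,"yaw": 0,"claw": 1.65},{"tx": 0.4,"ty": -0.06,"tz": -0.08,"yaw": 0,"claw": 1.75},{"tx": 0.4,"ty": -0.06,"tz": -0.1,"yaw": 0,"claw": 1.8},{"tx": 0.4,"ty": -0.06,"tz": -0.1,"yaw": 0,"claw": 1.85},{"tx": 0,"ty": 0,"tz": 0,"yaw": 0,"claw": 1.85},{"tx": 0,"ty": 0,"tz": 0,"yaw": 0,"claw": 1.85}]' --newtons 20

```text
time_s: 11.0
position: [0.5052, 0.0884, 0.1772]
tool_rot: [[0.155, 0.988, -0.0], [0.988, -0.155, 0.0], [-0.0, -0.0, -1.0]]
ft_force: [0.1, -0.0, -0.4]
grip_width: 0.0182
gripper_force: 0.1
```

```bash
cat > m.py <<'E'
from h import *
im,d=grab('scene'); P=cloud('scene',d); im=im.astype(int); r,g,b=im[...,0],im[...,1],im[...,2]
m=(b>r+40)&(d>0)&(abs(P[...,0]-.49)<.08)&(abs(P[...,1]-.09)<.11)&(P[...,2]>.03)&(P[...,2]<.22)
p=P[m]; k=cv2
for t in(.02,.01,.006,.004,.004):
    c=p.mean(0); n=np.linalg.svd(p-c,full_matrices=False)[2][2]; n*=-np.sign(n[0]); e=(P[m]-c)@n; p=P[m][abs(e)<t]
yb=np.array([n[1],-n[0],0]); yb/=np.linalg.norm(yb); zb=np.cross(yb,n); zb*=np.sign(zb[2])
rr=cv2.minAreaRect(np.c_[(p-c)@yb,(p-c)@zb].astype(np.float32)); C=c+rr[0][0]*yb+rr[0][1]*zb-n*.005
a=np.radians(-8.9);t=np.radians(32);xh=np.array([np.cos(a),np.sin(a),0]);yh=np.array([-xh[1],xh[0],0]);X=np.cos(t)*xh-np.array([0,0,np.sin(t)]);Z=np.sin(t)*xh+np.array([0,0,np.cos(t)])
D=C-np.array([.4573,.0962,.022]); print(len(p),'tilt',np.degrees(np.arcsin(n[2])).round(2),'yaw',np.degrees(np.arctan2(-n[1],-n[0])).round(2),'rect',np.round(rr[1],4),round(rr[2],1),'in arms xyz',(D@X).round(4),(D@yh).round(4),(D@Z).round(4),'top z',p[:,2].max().round(4))
o=env.observe(); print(o['time_s'],o['position'].round(4),o['ft_force'].round(2),o['grip_width'].round(4))
E
python3 m.py
```

```text
1776 tilt 17.73 yaw -8.54 rect [0.124  0.1395] 89.7 in arms xyz -0.0227 -0.0019 0.1025 top z 0.1814Traceback (most recent call last):
  File "m.py", line 11, in <module>
    o=env.observe(); print(o['time_s'],o['position'].round(4),o['ft_force'].round(2),o['grip_width'].round(4))
                                                                                     ^^^^^^^^^^^^^^^^^^^^^
AttributeError: 'float' object has no attribute 'round'
```

The tilt is 17.7°, tracking well. Continuing the arc.

Call:
servo_tool --steps '[{"tx": 0.4,"ty": -0.06,"tz": -0.14,"yaw": 0,"claw": 1.95},{"tx": 0.4,"ty": -0.06,"tz": -0.14,"yaw": 0,"claw": 2.1},{"tx": 0.4,"ty": -0.06,"tz": -0.16,"yaw": 0,"claw": 2.2},{"tx": 0.4,"ty": -0.06,"tz": -0.18,"yaw": 0,"claw": 2.3},{"tx": 0.35,"ty": -0.06,"tz": -0.18,"yaw": 0,"claw": 2.4},{"tx": 0.35,"ty": -0.06,"tz": -0.2,"yaw": 0,"claw": 2.5},{"tx": 0.3,"ty": -0.05,"tz": -0.2,"yaw": 0,"claw": 2.6},{"tx": 0.3,"ty": -0.05,"tz": -0.15,"yaw": 0,"claw": 2.6},{"tx": 0,"ty": 0,"tz": 0,"yaw": 0,"claw": 2.6},{"tx": 0,"ty": 0,"tz": 0,"yaw": 0,"claw": 2.6}]'

```text
time_s: 12.05
position: [0.5339, 0.0839, 0.1637]
tool_rot: [[0.155, 0.988, -0.001], [0.988, -0.155, 0.0], [-0.0, -0.001, -1.0]]
ft_force: [-3.4, 0.3, 2.4]
grip_width: 0.0261
gripper_force: 1.7
```

```bash
sed -i "s/o\['grip_width'\].round(4)/round(o['grip_width'],4)/" m.py; python3 m.py
```

```text
2139 tilt 32.01 yaw -8.75 rect [0.1402 0.1266] 0.3 in arms xyz -0.0055 -0.0011 0.1012 top z 0.1686
12.1 [0.5339 0.0839 0.1637] [-2.46 -0.21  2.2 ] 0.0259
```

The board lies flat at 32.0° tilt. Its centre is 5.5 mm in front of the arm faces and 1 mm off the middle, with the finger pressing about 3 N. Holding briefly, then letting go and withdrawing along the lean.

Call:
servo_tool --steps '[{"tx": 0,"ty": 0,"tz": 0,"yaw": 0,"claw": 2.6},{"tx": 0,"ty": 0,"tz": 0,"yaw": 0,"claw": 2.6},{"tx": 0,"ty": 0,"tz": 0,"yaw": 0,"claw": 3.0},{"tx": 0,"ty": 0,"tz": 0,"yaw": 0,"claw": 3.6},{"tx": 0,"ty": 0,"tz": 0,"yaw": 0,"claw": 4.4},{"tx": 0,"ty": 0,"tz": 0,"yaw": 0,"claw": 5.5},{"tx": 0,"ty": 0,"tz": 0,"yaw": 0,"claw": 6.5},{"tx": 0,"ty": 0,"tz": 0,"yaw": 0,"claw": 6.5},{"tx": 0,"ty": 0,"tz": 0,"yaw": 0,"claw": 6.5},{"tx": 0.3,"ty": -0.05,"tz": 0.6,"yaw": 0,"claw": 6.5},{"tx": 0.6,"ty": -0.1,"tz": 1,"yaw": 0,"claw": 6.5},{"tx": 0.6,"ty": -0.1,"tz": 1,"yaw": 0,"claw": 6.5},{"tx": 0.3,"ty": -0.05,"tz": 1.5,"yaw": 0,"claw": 6.5},{"tx": 0,"ty": 0,"tz": 2,"yaw": 0,"claw": 6.5},{"tx": 0,"ty": 0,"tz": 2,"yaw": 0,"claw": 6.5},{"tx": 0,"ty": 0,"tz": 1.5,"yaw": 0,"claw": 6.5},{"tx": 0,"ty": 0,"tz": 0,"yaw": 0,"claw": 6.5},{"tx": 0,"ty": 0,"tz": 0,"yaw": 0,"claw": 6.5},{"tx": 0,"ty": 0,"tz": 0,"yaw": 0,"claw": 6.5}]'

```text
time_s: 14.0
position: [0.552, 0.0808, 0.2588]
tool_rot: [[0.155, 0.988, -0.002], [0.988, -0.155, 0.0], [-0.0, -0.002, -1.0]]
ft_force: [-0.3, 0.1, -0.0]
grip_width: 0.0647
gripper_force: 0.0
```

```bash
python3 m.py; python3 -c "
from h import *
im=np.load('scene.npz')['im'];cv2.imwrite('pics/c4.png',cv2.resize(im[170:310,200:350,::-1],None,fx=4,fy=4))"
```

```text
2362 tilt 32.12 yaw -8.69 rect [0.1404 0.1267] 0.3 in arms xyz -0.0055 -0.001 0.1012 top z 0.1683
14.05 [0.552  0.0808 0.2588] [ 0.59  0.29 -0.37] 0.0654
```

View pics/c4.png

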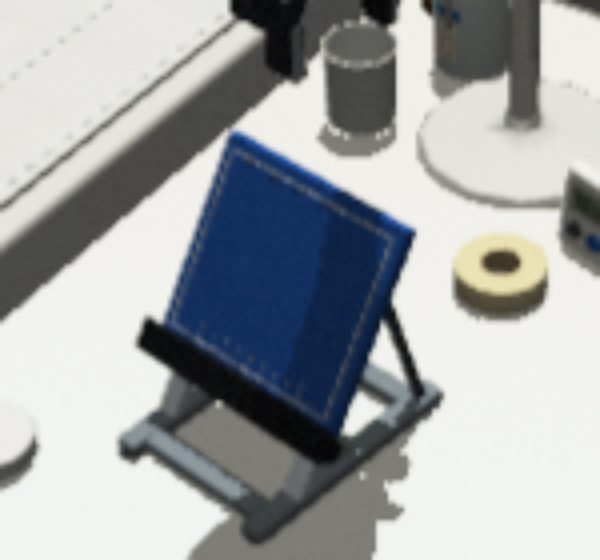

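The crop shows the board standing behind the lip, lower edge (170,325) to (335,430), flat on the arms and free of the gripper. Handing in.

```bash
python3 -c "
from rig import env
print(env.close_job())"
```

```text
the job is handed in; nothing more can be done
None
```

The blue board stands on the easel ledge behind the lip, released and not sliding, and the job is handed in with no verdict returned. The last measurement shows it flat on both arms at 32.1° and 1 mm off the middle, and the arm touched nothing else.

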